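Tip a tray of wooden spools into the shipping carton

ROBOT

A 7-joint arm with a two-finger parallel gripper is mounted at the origin on the work surface. World frame = base frame: x ahead of the robot, y to its left, z up, the work surface at z = 0. Lengths are in mm, angles in rad, forces in N, time in s.
With the tool pointing down it reaches from about 400 to 875 mm from the base axis. Payload 6.5 kg.
Tool frame: the origin (TCP) lies at the very end of the fingers, on their centre line; the grasp point (between the pads) lies robot.hold_point_z behind it (robot.hold_point_z is the distance from the TCP to the grasp point, in mm); z points along the fingers, y is the line along which they close (so a half turn about z gives the same grasp; the last joint's range is limited). The gripper opens to 85 mm and grips with 20 to 120 N. Pads are 22 mm wide; open, the fingers measure 114 mm over their backs; the gripper's body (76 mm by 85 mm) begins 54 mm behind the grasp point. The pads swing forward as they close: fully open they stand 13 mm farther back than shut.
Start: joints at [-1.393, 0.536, -0.004, 1.538, 0.003, 1.067, -0.071], TCP at [156.9, 630.771, 231.29] pointing down, gripper open.
Joint ranges: [-2.7, 2.7], [-0.37, 2.16], [-1.27, 1.26], [0.24, 2.4], [-1.31, 4.45], [0.19, 1.91], [-2.76, 2.76]. Speed limits (rad/s): [2.39, 2.39, 3.14, 3.14, 3.14, 3.14, 3.14].

INTERFACE

Orientations are given as a rotation vector (axis times angle).
In Python, from workcell import robot, gripper_to, kin, monitor, imaging, order, nets gives the robot as it stands. The module is installed in compiled form; this text tells all that it offers. Calls block until the motion is done:
- robot.move_to(position, orientation): joint-space move of the TCP to a pose.
- robot.move_linear(position, rate=150, rotation=None): straight line of the TCP; rotation=None keeps the orientation; rate is the mean speed in mm/s.
- robot.set_joints(angles): joint-space move.
- gripper_to(opening): opening from 0.0 (shut) to 1.0 (fully open); the grip force is fixed at half the most; returns when the fingers have stopped.
- robot.wait(seconds).
- kin.solve_ik(position, orientation): joint angles nearest the present ones, or None.
- monitor.state(): the state.
- imaging.grab_frame(name): name is "scene" or "top"; returns a dict with "pixels" (400x640x3 uint8, blue, green, red), "fov_y" (degrees; the focal length in pixels is half the picture's height over the tangent of half this angle, whatever the lens; pixels are square), "cx", "cy" (the principal point, pixels), "position" and "orientation" of the camera in the world. Camera axes: x right, y up, looking along -z (the intrinsics and any distortion apply to the point x, -y, -z); pixel columns grow to the right and rows downward; lengths in mm; the calibration is good to about 2 mm. A picture is of the moment at which its call begins. There is no depth.
A pose or a line that the arm cannot do raises robot.Unreachable and nothing moves.
- order.hand_in(): hands the job in; it is judged then, once.
Trained networks look in a picture, given as the dict that the camera call returned (one of the last four; its "shot" number tells which), for a name from the list of things; names that differ only in an ending like _2 or _b are one class to them, and where a whole thing is asked for, a point or a joint stands for the part that bears it (a point fixed in the world has none). Each returns a list of dicts, best first, with "score" (0 to 1); they miss things now and then, are a little off and sometimes report something else, mostly with a low value. They report only what shows in the picture. A call takes as long as a camera call. They do not tell look-alikes from the thing itself.
- nets.masks_of(picture, query): "region" (400x640 bool, what is visible of it).
- nets.tip_of(picture, query): "location" ([x, y, z] in mm, in world coordinates, good to about 4 mm: a listed point, or the origin of a listed thing).
The state is a dict: "time": time; "joint_positions": joint angles; "qd": joint speeds; "joint_efforts": joint torques, N m; "eef_pos": TCP position; "orientation": TCP orientation; "force": force on the tool from outside, world axes, zero at the start; "wrist_torque": the same for the moment, N m; "gripper_width": opening from 0.0 (shut) to 1.0 (fully open); "grasp_force": force on a finger pad.
Only numpy, scipy, OpenCV 4.12 (cv2) and the standard library are available. Lean on these libraries where they do the work, as an engineer would, in place of code of your own. Each camera call takes 0.05 s, during which the arm holds its last target. There are 200 camera calls.

TASK

Pack the wooden spools: take the tray by its mouth end, draw it right out from under the shelf so that its handle is clear, and let it go, standing flat on the bench with all spools still in it. Then take it again by its handle and tip it with its mouth low over the carton so that all six spools end up inside, and stand the empty tray upright on the bench, clear of the carton. Leave the glue bottle and the tape roll where they are.

Things in the scene. Friction and masses are not known exactly. Their poses are not given: they have to be found in the camera images.
- tray: Narrow open trough of bare aluminium holding six spools, about 180 g, 140 mm long (x) by 64 wide (y); back and side walls 40 high, 3 thick. Origin: centre of the underside: x -70 to +70. z up. Open at the +x end (mouth); floor flat to x=+25. Starts on the bench with its back half and handle under the riser's shelf and its mouth end 75 to 100 mm out of the riser's open side.
- tray_handle (a point): Point on the tray's handle at (-103,0,70) mm in the tray's frame; axes as the tray's. The handle is a straight black bar that rises from the top of the back wall, backwards and up at 45 degrees (-x,+z), from (-67,0,34) to (-123,0,90) mm: 80 long, 22 wide along y, 12 thick.
- tray_mouth (a point): Middle of the mouth edge of the tray's floor, at (70,0,18) mm in the tray's frame; axes as the tray's. From x=+25 mm to this edge the floor ramps up at 20 degrees; there is no end wall here, but the side walls run to x=+70.
- riser: Fixed plywood riser (low shelf) on the bench, 200 mm deep (x) by 220 wide (y). Shelf board 125 to 137 mm above the bench, leaflets on it to 165. 12 mm side walls and a back wall at -x; open only at its +x side, whose edge lies 100 mm from the origin. Origin: centre of its footprint at bench height; z up.
- carton: Open-topped cardboard carton, fixed on the bench: 160 mm (its x) by 140 mm (its y) outside, 100 mm high, walls and floor 5 mm. Origin: centre of its underside; z up.
- spool0: Turned wooden spool, 25 mm diameter, 24 mm high, 11 g, standing in the tray in two rows of three at the start. Origin: centre of its underside; z is its axis. It slides out of the tray when this is tipped steeply, by about 70 degrees or more.
- spool1: Turned wooden spool, one of six alike, 25 mm diameter, 24 mm high. Origin: centre of its underside; z is its axis.
- spool2: Turned wooden spool, one of six alike, 25 mm diameter, 24 mm high. Origin: centre of its underside; z is its axis.
- spool3: Turned wooden spool, one of six alike, 25 mm diameter, 24 mm high. Origin: centre of its underside; z is its axis.
- spool4: Turned wooden spool, one of six alike, 25 mm diameter, 24 mm high. Origin: centre of its underside; z is its axis.
- spool5: Turned wooden spool, one of six alike, 25 mm diameter, 24 mm high. Origin: centre of its underside; z is its axis.
- glue: Bystander: white glue bottle, 52 mm diameter, 130 mm tall, standing loose. Origin: centre of the underside.
- tape: Bystander: loose roll of packing tape lying flat, 100 mm diameter, 48 mm high. Origin: centre of the underside.
Mind the look-alikes: they are no part of the job. Several things look just like the tray: the one meant starts farthest to the robot's right.

How it is judged (in metres and radians):
On the way, in this order (a step that is already met when the one before it is completed fails the run):
1. the tray stands flat on the bench, released and still, with its handle point out of the riser's open side (beyond its edge) and every spool still in it (x of tray_handle in the frame of riser above 0.105 m and angle between tray's own z axis and vertical below 0.1 rad and height (world z) of tray below 0.008 m and linear speed of tray below 0.02 m/s and contact force between the fingers and tray below 0.1 N and x of spool0 in the frame of tray between -0.075 and 0.085 m and y of spool0 in the frame of tray between -0.034 and 0.034 m and z of spool0 in the frame of tray between -0.005 and 0.05 m and x of spool1 in the frame of tray between -0.075 and 0.085 m and y of spool1 in the frame of tray between -0.034 and 0.034 m and z of spool1 in the frame of tray between -0.005 and 0.05 m and x of spool2 in the frame of tray between -0.075 and 0.085 m and y of spool2 in the frame of tray between -0.034 and 0.034 m and z of spool2 in the frame of tray between -0.005 and 0.05 m and x of spool3 in the frame of tray between -0.075 and 0.085 m and y of spool3 in the frame of tray between -0.034 and 0.034 m and z of spool3 in the frame of tray between -0.005 and 0.05 m and x of spool4 in the frame of tray between -0.075 and 0.085 m and y of spool4 in the frame of tray between -0.034 and 0.034 m and z of spool4 in the frame of tray between -0.005 and 0.05 m and x of spool5 in the frame of tray between -0.075 and 0.085 m and y of spool5 in the frame of tray between -0.034 and 0.034 m and z of spool5 in the frame of tray between -0.005 and 0.05 m), for 0.2 s.
2. the tray, held by its handle, is tipped more than 35 degrees with its mouth over the carton (angle between tray's own z axis and vertical above 0.61 rad and distance between the grasp point and tray_handle below 0.05 m and contact force between the fingers and tray above 1 N and x of tray_mouth in the frame of carton between -0.08 and 0.08 m and y of tray_mouth in the frame of carton between -0.07 and 0.07 m), for 0.1 s.
At the end, for the whole second after the job is handed in: All six spools lie still inside the carton (origins within its walls and below 90 mm); the tray stands on the bench outside the carton, not touching it, upright within 6 degrees, underside within 8 mm of the bench, at rest and released (x of spool0 in the frame of carton between -0.075 and 0.075 m and y of spool0 in the frame of carton between -0.065 and 0.065 m and z of spool0 in the frame of carton between 0 and 0.09 m and linear speed of each of spool0, spool1, spool2, spool3, spool4, spool5 below 0.05 m/s and x of spool1 in the frame of carton between -0.075 and 0.075 m and y of spool1 in the frame of carton between -0.065 and 0.065 m and z of spool1 in the frame of carton between 0 and 0.09 m and x of spool2 in the frame of carton between -0.075 and 0.075 m and y of spool2 in the frame of carton between -0.065 and 0.065 m and z of spool2 in the frame of carton between 0 and 0.09 m and x of spool3 in the frame of carton between -0.075 and 0.075 m and y of spool3 in the frame of carton between -0.065 and 0.065 m and z of spool3 in the frame of carton between 0 and 0.09 m and x of spool4 in the frame of carton between -0.075 and 0.075 m and y of spool4 in the frame of carton between -0.065 and 0.065 m and z of spool4 in the frame of carton between 0 and 0.09 m and x of spool5 in the frame of carton between -0.075 and 0.075 m and y of spool5 in the frame of carton between -0.065 and 0.065 m and z of spool5 in the frame of carton between 0 and 0.09 m and angle between tray's own z axis and vertical below 0.1 rad and height (world z) of tray below 0.008 m and linear speed of tray below 0.02 m/s and contact force between tray and carton below 0.1 N and (x of tray in the frame of carton above 0.08 m or x of tray in the frame of carton below -0.08 m or y of tray in the frame of carton above 0.07 m or y of tray in the frame of carton below -0.07 m)).
It fails at once if the glue is pushed more than 30 mm or tipped over (distance of glue from where it was at the start of the episode above 0.03 m or angle between glue's own z axis and vertical above 0.5 rad).
It fails at once if the tape is pushed more than 30 mm or tipped over (distance of tape from where it was at the start of the episode above 0.03 m or angle between tape's own z axis and vertical above 0.5 rad).
It fails at once if the tray is tipped more than 40 degrees with its mouth edge more than 270 mm above the bench (170 mm above the carton's rim) (angle between tray's own z axis and vertical above 0.7 rad and height (world z) of tray_mouth above 0.27 m).
It also fails if it takes over 70 s, if anything falls off the work surface, if the arm or the gripper's body presses on something with over 40 N, if the wrist force passes 120 N, or if a joint passes its speed limit or range.

## Working session

There is one attempt and no reset: what is moved stays moved. The work goes in short steps, each a Python script; the robot and the scene stay as the last script left them, time stands still between calls to the robot, and variables do not carry over. Pictures are saved under pics/ and viewed, at most 10 in all, crops included, and the job is handed in when it is done.

```bash
mkdir -p pics
cat > h.py <<'E'
import numpy as np, cv2
from scipy.spatial.transform import Rotation as R
from workcell import robot, gripper_to, kin, monitor, imaging, order, nets
np.set_printoptions(precision=1,suppress=True)
def S():
    s=monitor.state(); print('t',round(s['time'],2),'p',np.array(s['eef_pos']),'F',np.array(s['force']),'gw',round(s['gripper_width'],3),'gf',s['grasp_force']); return s
def rv(x,z):
    "rotvec with tool z along z, tool y = z cross x"
    z=np.array(z,float);z/=np.linalg.norm(z);x=np.array(x,float);x-=z*(x@z);x/=np.linalg.norm(x)
    return R.from_matrix(np.c_[x,np.cross(z,x),z]).as_rotvec()
E
python3 - <<'E'
from h import *
s=S(); print(robot.hold_point_z, s['orientation'])
for c in ['scene','top']:
    f=imaging.grab_frame(c); cv2.imwrite(f'pics/{c}0.png',f['pixels'])
    print(c,f.keys(),f['fov_y'],f['cx'],f['cy'],f['position'],f['orientation'])
    for q in ['tray','tray_mouth','tray_handle','riser','carton','spool0','glue','tape']:
        print(q,[(round(d['score'],2),np.array(d['location'])) for d in nets.tip_of(f,q)])
E
```

```text
t 0.0 p [156.8 630.2 230.4] F [-0.   0.5 -0.4] gw 0.998 gf 0.0
18.700000000000003 [-0.4 -3.1  0. ]
scene dict_keys(['pixels', 'fov_y', 'cx', 'cy', 'position', 'orientation', 'shot']) 56.2971791586247 322.9007479857323 193.58684758302672 [1033.5 -206.2  742.5] [0.6 0.4 1.1]
tray [(0.93, array([315.2, 176.1,   4.3])), (0.62, array([ 480.8, -227.8,    2.3]))]
tray_mouth [(0.89, array([357.1, 233.9,  17.6])), (0.78, array([ 480.4, -163.6,   21.9]))]
tray_handle [(0.89, array([258.3,  93.8,  72. ])), (0.46, array([ 462.9, -233.7,    5.4]))]
riser [(0.97, array([ 519.2, -333.3,    1. ]))]
carton [(0.69, array([577.9, 255.9,   0.9]))]
spool0 [(0.43, array([ 463.7, -234.9,    5.1]))]
glue [(0.74, array([772.5, -83.7,  -2.7]))]
tape [(0.66, array([772.5,  58.8,  -5.2])), (0.56, array([ 481.9, -164.8,   20.8])), (0.24, array([575.5, 256.8,   0.7]))]
top dict_keys(['pixels', 'fov_y', 'cx', 'cy', 'position', 'orientation', 'shot']) 51.86315443070747 315.0140538847314 200.9346602151195 [418.2  -3.2 883.5] [ 0.1 -0.1 -1.6]
tray [(0.97, array([320.6, 176.7,   3. ])), (0.74, array([ 470.9, -285.3,    1.1])), (0.73, array([ 482. , -238.3,    1.2]))]
tray_mouth [(0.68, array([360.6, 239.8,  19.1])), (0.66, array([ 481.9, -167.2,   20.3]))]
tray_handle [(0.91, array([261.1,  88.3,  67.1]))]
riser [(0.88, array([ 519.2, -337.7,   -0.9]))]
carton [(0.77, array([574.8, 253.1,  -2.6])), (0.68, array([ 512.7, -337.3,   -0.6]))]
spool0 [(0.73, array([ 465.5, -237.5,    4.6])), (0.52, array([ 499.8, -229.6,    2.7])), (0.5, array([ 471.1, -260.3,    6.4])), (0.48, array([ 470.3, -284.6,    1.8])), (0.45, array([ 500.5, -258.3,    2.6]))]
glue [(0.83, array([769.1, -82.4,   1.4])), (0.26, array([ 480.6, -163.1,   19.1]))]
tape [(0.75, array([774.7,  58.9,   4.4]))]
```

View pics/scene0.png

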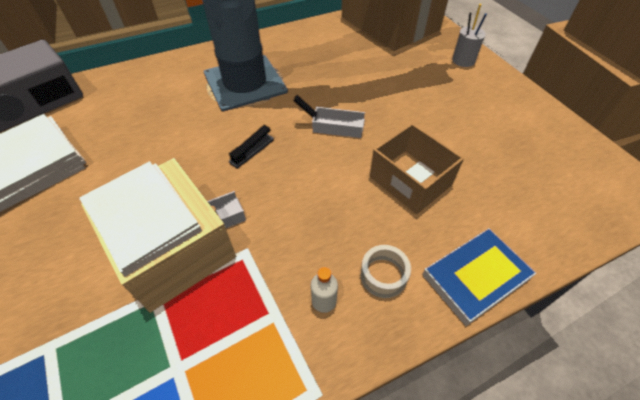

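View pics/top0.png

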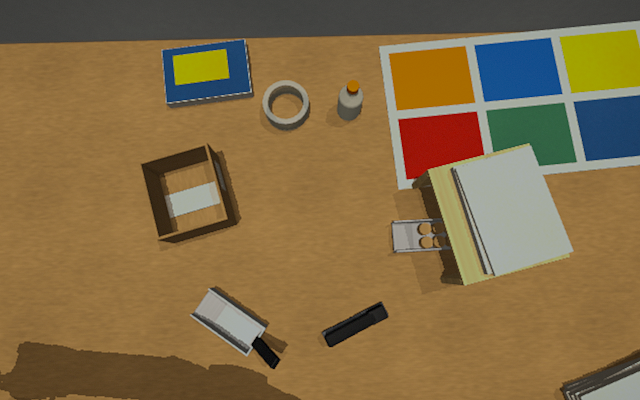

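The scene view shows the riser's tray mouth sticking out at about (228,210). The top view shows the same tray at (392–440, 220–252), with its mouth to the left (+y). The carton is at (190,193), the decoy tray at (232,322), the tape at (286,105) and the glue at (350,100). Next I'll refine the yaws from a zoomed view.

```bash
cat >> h.py <<'E'
def ray(f,uv,z):
    "pixel -> world point on plane of height z"
    fl=200/np.tan(np.radians(f['fov_y'])/2)
    d=R.from_rotvec(f['orientation']).apply([(uv[0]-f['cx'])/fl,-(uv[1]-f['cy'])/fl,-1.])
    p=np.array(f['position']); return p+d*(z-p[2])/d[2]
def proj(f,P):
    fl=200/np.tan(np.radians(f['fov_y'])/2)
    c=R.from_rotvec(f['orientation']).inv().apply(np.array(P)-f['position'])
    return np.array([f['cx']-fl*c[0]/c[2],f['cy']+fl*c[1]/c[2]])
E
python3 - <<'E'
from h import *
f=imaging.grab_frame('top')
im=f['pixels']
a=cv2.resize(im[205:265,380:460],None,fx=7,fy=7,interpolation=cv2.INTER_CUBIC)
b=cv2.resize(im[140:250,130:250],None,fx=5,fy=5,interpolation=cv2.INTER_CUBIC)
cv2.imwrite('pics/a.png',a);
for q,z in [('carton',100),('riser',137),('tray',40)]:
    for m in nets.masks_of(f,q)[:3]:
        c=max(cv2.findContours(m['region'].astype('u1'),0,2)[0],key=cv2.contourArea)
        bx=cv2.boxPoints(cv2.minAreaRect(c))
        print(q,round(m['score'],2),bx.ravel(),'\n',np.array([ray(f,p,z)[:2] for p in bx]).ravel())
for P in [(481,-165,20),(576,254,0),(772,-83,0)]: print(proj(f,P))
E
```

```text
carton 0.9 [134.9 160.9 214.5 138.7 238.5 224.8 159.  247. ] 
 [633.2 349.8 675.  194.2 502.7 145.  463.7 295.8]
riser 0.56 [408.6 173.6 542.7 137.3 574.8 255.5 440.7 291.9] 
 [ 587.4 -177.3  651.8 -433.3  430.4 -466.4  371.7 -221.6]
riser 0.48 [433. 235. 445. 235. 445. 246. 433. 246.] 
 [ 472.6 -214.8  472.1 -236.5  452.3 -235.1  452.8 -213.5]
tray 0.83 [189.4 315.  211.9 284.1 292.8 342.9 270.3 373.8] 
 [330.9 252.7 390.4 209.  273.4  47.4 216.6  91.9]
tray 0.58 [391.6 220.3 445.1 217.3 446.8 248.8 393.4 251.8] 
 [ 511.7 -159.2  515.5 -269.6  450.9 -268.5  447.2 -159.5]
[393.4 235.9]
[197.5 197.1]
[348.8 108.4]
```

View pics/a.png

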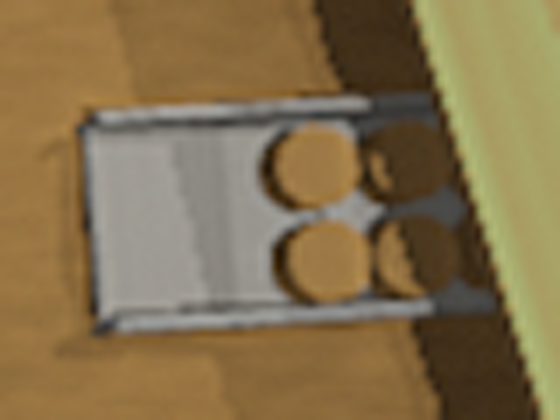

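The crop shows the tray's open mouth end at about full-image px (393,221)–(395,252), with its two side walls running right to (441,219) and (450,248). There are spools at the shelf edge.

Run:
```python
from h import *
f=imaging.grab_frame('top')
g=lambda n,pts,z:print(n,np.array([ray(f,p,z)[:2] for p in pts]).tolist())
np.set_printoptions(precision=1)
def g(n,pts,z):
    w=np.array([ray(f,p,z)[:2] for p in pts]); print(n,w.ravel())
    d=np.diff(w,axis=0); print('  len',np.hypot(*d.T),'dir',np.degrees(np.arctan2(d[:,1],d[:,0])))
g('upper',[(441.4,219.3),(393.1,221.9)],40)
g('lower',[(450,247.9),(395,251.4)],40)
g('across',[(393.1,221.9),(395,251.4)],40)
g('carton',[(141,163),(208,146),(237,222),(163,241),(141,163)],100)
g('riser',[(429,177),(463,284)],137)
```

```text
upper [ 511.6 -261.7  508.3 -162.1]
  len [99.7] dir [91.9]
lower [ 452.7 -275.1  448.  -162.8]
  len [112.4] dir [92.4]
across [ 508.3 -162.1  448.  -162.8]
  len [60.4] dir [-179.3]
carton [628.6 337.7 660.3 206.7 508.1 148.  474.8 288.5 628.6 337.7]
  len [134.7 163.1 144.5 161.5] dir [ -76.4 -158.9  103.3   17.7]
riser [ 580.1 -214.6  384.5 -262.2]
  len [201.4] dir [-166.3]
```

Run:
```python
from h import *
a=np.radians(92.1); d=np.array([np.cos(a),np.sin(a),0]); M=np.array([479.5,-163.5,0])
best=None; q0=np.array(monitor.state()['joint_positions'])
for s in (1,-1):
    o=rv(s*d,[0,0,-1]); q=kin.solve_ik(list(M-12*d+[0,0,220]),o); print(s,q)
    if q is not None and (best is None or abs(q[6])<best[0]): best=(abs(q[6]),o)
o=best[1]; g=M-12*d
robot.move_to(list(g+[0,0,220]),o); S()
robot.move_linear(list(g+[0,0,60]),rate=150); S()
robot.move_linear(list(g+[0,0,9]),rate=60); S()
f=imaging.grab_frame('scene'); cv2.imwrite('pics/b.png',cv2.resize(f['pixels'][130:290,130:330],None,fx=3,fy=3))
```

```text
1 [-0.4  0.4  0.8  1.9 -0.4  0.9  0.7]
-1 [-0.6  0.5  1.1  2.  -0.6  1.  -2.3]
t 4.19 p [ 480.4 -174.7  219.9] F [-0.   0.4 -0.6] gw 1.002 gf 0.0
t 5.41 p [ 480.5 -175.8   60.7] F [ 0.5 -0.5 -0.5] gw 0.997 gf 0.0
t 6.41 p [ 480.2 -175.6    9.2] F [0.1 0.3 0. ] gw 1.0 gf 0.0
```

View pics/b.png

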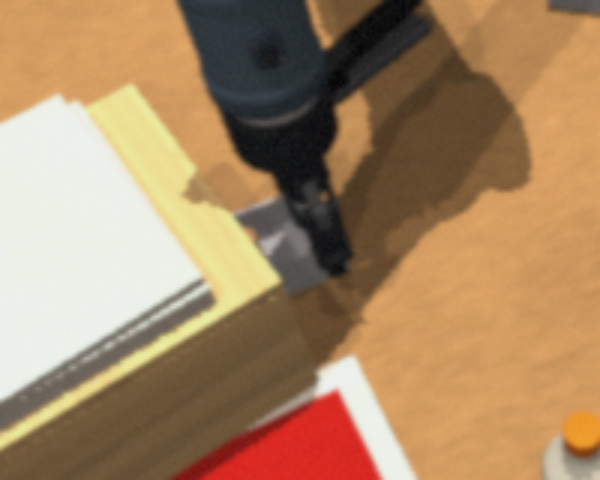

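The gripper straddles the mouth end, with the near finger just outside the side wall at crop (335,260), clear of the shelf. I'll close and draw it out.

Run:
```python
from h import *
a=np.radians(92.1); d=np.array([np.cos(a),np.sin(a),0])
gripper_to(0.0); s=S(); p=np.array(s['eef_pos'])
for k in (40,220):
    robot.move_linear(list(p+k*d),rate=70); S()
robot.wait(0.2); gripper_to(1.0); S()
robot.move_linear(list(p+220*d+[0,0,120]),rate=120)
robot.move_linear(list(p+220*d+[150,100,180]),rate=250); robot.wait(.3); S()
for c in ['scene','top']:
    f=imaging.grab_frame(c); cv2.imwrite(f'pics/{c}1.png',f['pixels'])
    for q in ['tray','tray_mouth','tray_handle','spool0']:
        print(q,[(round(d['score'],2),np.array(d['location'])) for d in nets.tip_of(f,q)])
```

```text
t 6.79 p [ 480.1 -175.5    9.5] F [-1.7  1.5  5.9] gw 0.738 gf 64.00438785552979
t 7.52 p [ 479.  -133.6    9.6] F [0.2 3.3 7.7] gw 0.741 gf 65.87364792823792
t 10.24 p [472.   44.2   9.5] F [-0.5 -3.7  4. ] gw 0.733 gf 65.6067967414856
t 10.8 p [471.8  44.9   9.4] F [0.  0.9 0. ] gw 1.003 gf 0.0
t 13.16 p [621.5 144.  189.5] F [ 0.3 -0.1 -0.2] gw 0.998 gf 0.0
tray [(0.88, array([314.4, 173.8,  -0.7])), (0.76, array([474.1,  -9.7,   1.5]))]
tray_mouth [(0.82, array([357.9, 235.4,  16.5])), (0.56, array([471.5,  55.2,  21.1]))]
tray_handle [(0.82, array([ 473. , -116.3,   67.4])), (0.71, array([259.2,  92. ,  71.3]))]
spool0 [(0.65, array([457.7, -65.8,   0.1])), (0.56, array([459.3, -38.7,   3.1])), (0.53, array([490.1, -35.5,   0.2])), (0.48, array([456.2, -16.2,   1.7])), (0.41, array([486.8,  -9.4,   1.8])), (0.37, array([492.1, -67.7,   2.4]))]
tray [(0.97, array([318.2, 179.4,   1.2])), (0.62, array([474.1, -19.2,   2.6]))]
tray_mouth [(0.88, array([470.7,  55.3,  19.9])), (0.72, array([358.9, 238. ,  17.7]))]
tray_handle [(0.88, array([ 475.9, -117.9,   69.3])), (0.71, array([260.9,  91.5,  67.8])), (0.29, array([472.2,  52.9,  21. ]))]
spool0 [(0.69, array([491.6, -36.9,  -0.4])), (0.56, array([491.2,  -9.3,   5.3])), (0.49, array([462.4, -65.4,   2.1])), (0.47, array([491.4, -68.5,   4.2])), (0.43, array([463.1, -40.2,   7.1])), (0.41, array([455.2, -13.5,   3.4]))]
```

View pics/top1.png

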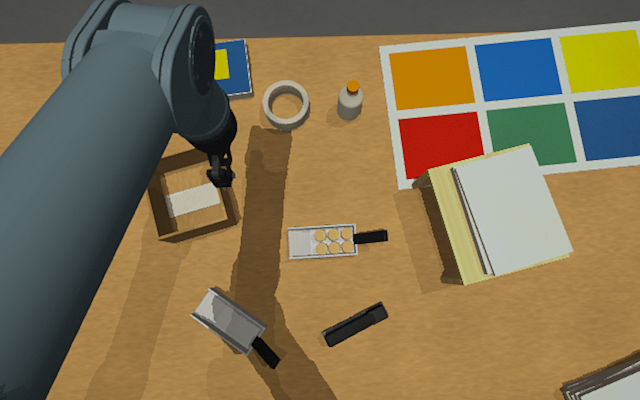

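The tray stands clear at px (288–387, 225–258) with all six spools in it. Next I'll check the carton pose with an overlay and search IK for the grasp tilt and pour yaw.

```bash
cat >> h.py <<'E'
G=np.array([-98,0,65.]); MO=np.array([70,0,18.])
def tool(phi,th,al,sgn):
    "tray yaw/tip, tool tilt (deg) -> Rtray, rotvec"
    Rt=R.from_euler('ZY',[phi,th],degrees=True); a=np.radians(al)
    return Rt, rv(Rt.apply(sgn*np.array([np.cos(a),0,np.sin(a)])),Rt.apply([np.sin(a),0,-np.cos(a)]))
def tcp_for(ref,pos,phi,th,al,sgn):
    "TCP pose that puts tray-frame point ref at world pos"
    Rt,o=tool(phi,th,al,sgn); a=np.radians(al)
    t=G+18.7*np.array([np.sin(a),0,-np.cos(a)])
    return list(np.array(pos)+Rt.apply(t-ref)), o
E
python3 - <<'E'
from h import *
out=[]
for c in ['scene','top']:
    f=imaging.grab_frame(c); im=cv2.imread(f'pics/{c}0.png')
    w=np.array([[x,y] for x,y in [(80,70),(-80,70),(-80,-70),(80,-70)]])
    t=np.radians(16); w=w@np.array([[np.cos(t),np.sin(t)],[-np.sin(t),np.cos(t)]])+[576,254]
    for z,col in [(100,(0,255,0)),(0,(0,0,255))]:
        P=np.array([proj(f,[*p,z]) for p in w]); cv2.polylines(im,[np.round(P*16).astype(int)],True,col,1,shift=4)
    x,y=(340,100) if c=='scene' else (110,120)
    out.append(cv2.resize(im[y:y+140,x:x+140],None,fx=2.8,fy=2.8))
cv2.imwrite('pics/ov.png',np.hstack(out))
H=np.array([474.7,-117.3,70]); C=np.array([576,254,145.])
for al in (0,15,30,45):
  for sgn in (1,-1):
    p,o=tcp_for(np.array([-103,0,70]),H,91.5,0,al,sgn); qg=kin.solve_ik(p,o)
    if qg is None: print(al,sgn,'grasp none'); continue
    for phi in (20,40,60,75,90,105,120,140):
        n=0
        for th in range(0,101,10):
            p,o=tcp_for(MO,C,phi,th,al,sgn); q=kin.solve_ik(p,o)
            if q is None: break
            n=th
        if n>=60: print(al,sgn,phi,'max',n)
E
```

```text
0 1 75 max 60
0 1 90 max 80
0 1 105 max 100
0 1 120 max 100
0 1 140 max 100
0 -1 75 max 60
0 -1 90 max 80
0 -1 105 max 100
0 -1 120 max 100
0 -1 140 max 100
15 1 60 max 60
15 1 75 max 70
15 1 90 max 90
15 1 105 max 100
15 1 120 max 100
15 1 140 max 100
15 -1 60 max 60
15 -1 75 max 70
15 -1 90 max 90
15 -1 105 max 100
15 -1 120 max 100
15 -1 140 max 100
30 1 60 max 70
30 1 75 max 80
30 1 90 max 100
30 1 105 max 100
30 1 120 max 100
30 1 140 max 100
30 -1 60 max 70
30 -1 75 max 80
30 -1 90 max 90
30 -1 105 max 100
30 -1 120 max 100
30 -1 140 max 100
45 1 60 max 80
45 1 75 max 90
45 1 90 max 100
45 1 105 max 100
45 1 120 max 100
45 1 140 max 100
45 -1 60 max 80
45 -1 75 max 90
45 -1 90 max 100
45 -1 105 max 100
45 -1 120 max 100
45 -1 140 max 100
```

View pics/ov.png

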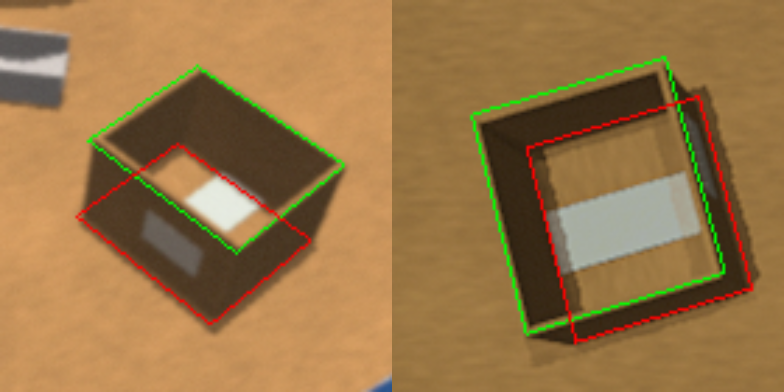

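The green and red wireframes match the carton's rim and base in both views, so it is at (576,254), yaw 16°. I'll grasp the handle and lift it for a check.

Run:
```python
from h import *
H=np.array([474.7,-117.3,70]); HR=np.array([-103,0,70.]); al=20
z=np.array([0,0,1])
def cost(s):
    p,o=tcp_for(HR,H,91.5,0,al,s); q=kin.solve_ik(p,o)
    p2,o2=tcp_for(MO,[576,254,145],106,90,al,s); q2=kin.solve_ik(p2,o2); print(s,np.array(q),np.array(q2)); return abs(q[6])+abs(q2[6])
sgn=min((1,-1),key=cost); print('sgn',sgn)
p,o=tcp_for(HR,H,91.5,0,al,sgn); zt=R.from_rotvec(o).apply(z)
robot.move_to(list(np.array(p)-120*zt),o); S()
robot.move_linear(p,rate=80); S()
gripper_to(0.0); S()
robot.move_linear(list(np.array(p)+40*z),rate=40); robot.wait(.3); S()
for c in ['scene','top']:
    f=imaging.grab_frame(c); cv2.imwrite(f'pics/{c}2.png',f['pixels'])
    for q in ['tray_mouth','tray_handle','spool0']:
        print(q,[(round(d['score'],2),np.array(d['location'])) for d in nets.tip_of(f,q)])
f1=cv2.imread('pics/scene2.png')[60:360,180:460]; f2=cv2.imread('pics/top2.png')[100:400,200:480]
cv2.imwrite('pics/lift.png',cv2.resize(np.hstack([f1,f2]),None,fx=1.4,fy=1.4))
```

```text
1 [-0.   0.7  0.5  2.  -0.9  0.9  1.1] [-1.5  1.1  1.1  1.3  0.2  1.5 -0.3]
-1 [-0.4  1.   1.1  2.  -1.3  1.3 -1.7] [-0.9  0.9 -0.   1.3  0.9  1.9  2.3]
sgn 1
t 15.02 p [ 476.4 -145.7  160.2] F [ 1.   0.8 -0.5] gw 0.999 gf 0.0
t 16.67 p [ 474.7 -106.2   47.8] F [-0.8 -0.  -0.2] gw 0.997 gf 0.0
t 17.27 p [ 474.8 -106.1   47.6] F [0.6 0.3 1.6] gw 0.247 gf 58.71281683444977
t 18.72 p [ 474.3 -105.9   87.3] F [ 0.4 -0.2 -2.3] gw 0.247 gf 58.600451946258545
tray_mouth [(0.74, array([355. , 233.3,  22. ])), (0.73, array([452.7, -18.1,  42.3])), (0.62, array([469.8,  53. ,  60. ])), (0.53, array([453.8, -67.8,  38.4]))]
tray_handle [(0.96, array([259.2,  89.3,  72.3])), (0.66, array([ 473.1, -115.3,  105.3]))]
spool0 [(0.6, array([457.6, -36.7,  43. ])), (0.45, array([489. , -69.9,  42.1])), (0.45, array([484.6, -12.6,  43.4])), (0.39, array([454.5, -14.7,  41. ])), (0.37, array([490.2, -38.6,  38.4]))]
tray_mouth [(0.57, array([474. ,  55. ,  60.8])), (0.57, array([360.4, 237.6,  19.3]))]
tray_handle [(0.68, array([260.8,  89.8,  71.4]))]
spool0 [(0.67, array([490.4,  -9.8,  43.1])), (0.63, array([487.4, -39. ,  43.6])), (0.52, array([486.4, -71.7,  42.1])), (0.52, array([459. , -64.4,  40.6])), (0.52, array([462.1, -38.5,  43.9])), (0.49, array([456.6, -15. ,  44.1]))]
```

View pics/lift.png

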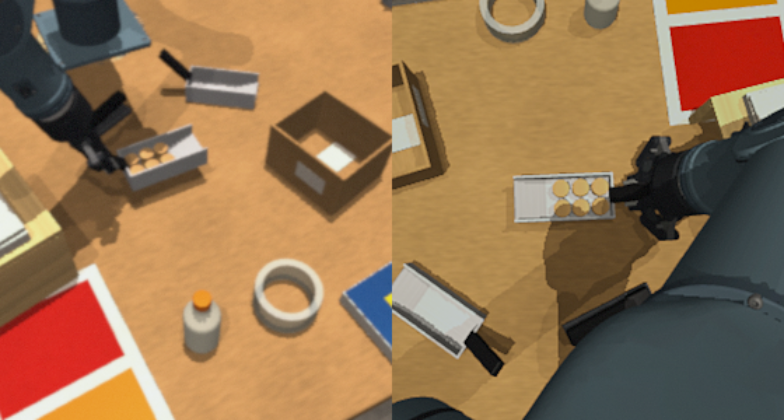

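The tray hangs level from its handle at crop (165,155), with the six spools still in place. I'll carry it over and pour.

Run:
```python
from h import *
al,sgn=20,1
yc=np.array([-np.sin(np.radians(16)),np.cos(np.radians(16)),0]); T=np.array([576,254,0])-20*yc
def go(pos,phi,th,rate):
    p,o=tcp_for(MO,pos,phi,th,al,sgn); robot.move_linear(p,rate=rate,rotation=o)
m0=np.array([470.5,55.3,0])
try:
    go(m0+[0,0,155],91.5,0,100)
    for k in (.33,.67,1): go(m0+k*(T-m0)+[0,0,155],91.5+k*14.5,0,130)
    S()
    for th in (12,24,36): go(T+[0,0,150],106,th,70)
    S()
    for th in (46,56,66): go(T+[0,0,150-(th-36)],106,th,70)
    S()
    for th in (74,82,88): go(T+[0,0,120],106,th,50); robot.wait(.3)
    robot.wait(.6)
except robot.Unreachable as e: print('UNREACH',e)
s=S(); print(s['joint_positions'])
ims=[]
for c in ['scene','top']:
    f=imaging.grab_frame(c); ims.append(f['pixels'])
    for q in ['tray_mouth','spool0']:
        print(q,[(round(d['score'],2),np.array(d['location'])) for d in nets.tip_of(f,q)])
cv2.imwrite('pics/pour.png',cv2.resize(np.hstack([ims[0][30:330,300:580],ims[1][50:350,60:340]]),None,fx=1.4,fy=1.4))
```

```text
t 22.52 p [625.6  78.1 184.3] F [ 0.1 -0.6 -2.6] gw 0.245 gf 58.65909397602081
t 24.38 p [612.6 124.2 268.5] F [-0.1 -0.1 -2. ] gw 0.249 gf 58.69195282459259
t 25.93 p [592.6 195.7 280.4] F [ 0.4 -1.4 -1. ] gw 0.245 gf 59.22422647476196
t 29.14 p [575.  257.6 282.5] F [ 0.6 -0.6 -1. ] gw 0.251 gf 59.28871929645538
[-1.5  1.2  1.1  1.4  0.1  1.4 -0.3]
tray_mouth [(0.63, array([583.8, 233.8, 123.2])), (0.6, array([358.1, 233.3,  19.4]))]
spool0 [(0.68, array([570.7, 268. ,  46.5])), (0.51, array([629. , 271.2,  17.9])), (0.45, array([580.9, 259.9,  18.3])), (0.39, array([549.1, 250.8,  18.7]))]
tray_mouth [(0.77, array([359.4, 238.7,  19.6])), (0.69, array([582.4, 232.7, 119.3])), (0.47, array([575.5, 253.9,  -0.7]))]
spool0 [(0.58, array([591.2, 229.3,  21.9])), (0.53, array([573.7, 266.3,  49.8])), (0.53, array([552.7, 250.7,  17.6]))]
```

View pics/pour.png

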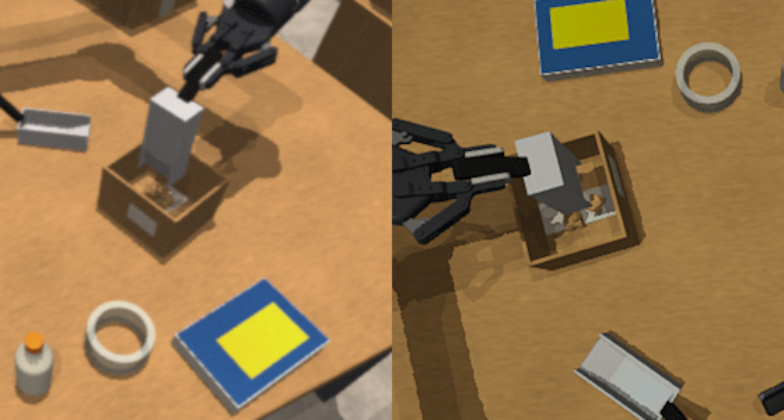

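The tray is tipped nose-down over the carton, at crop (165,135) on the left and (555,175) on the right, and spools are visible inside. I'll tip further with a small shake, then bring it back level and look.

Run:
```python
from h import *
al,sgn=20,1
yc=np.array([-np.sin(np.radians(16)),np.cos(np.radians(16)),0]); T=np.array([576,254,0])-20*yc
def go(pos,phi,th,rate):
    p,o=tcp_for(MO,pos,phi,th,al,sgn); robot.move_linear(p,rate=rate,rotation=o)
m0=np.array([470.5,55.3,0])
try: go(T+[0,0,120],106,97,50)
except robot.Unreachable as e: print('no 97')
try:
    for k in range(2):
        go(T+[0,0,128],106,92,80); go(T+[0,0,120],106,92,80)
except robot.Unreachable as e: print('no shake')
robot.wait(.3)
for th,z in ((76,130),(60,140),(45,150),(30,152),(15,155),(0,155)): go(T+[0,0,z],106,th,90)
for k in (.67,.33,0): go(m0+k*(T-m0)+[0,0,155],91.5+k*14.5,0,130)
S(); ims=[]
for c in ['scene','top']:
    f=imaging.grab_frame(c); ims.append(f['pixels'])
    for q in ['tray_mouth','spool0']:
        print(q,[(round(d['score'],2),np.array(d['location'])) for d in nets.tip_of(f,q)])
cv2.imwrite('pics/after.png',cv2.resize(np.hstack([ims[0][50:320,250:480],ims[1][100:370,130:400]]),None,fx=1.55,fy=1.55))
```

```text
t 37.57 p [ 475.1 -105.8  184.5] F [-0.1 -0.1 -2.1] gw 0.253 gf 59.15519893169403
tray_mouth [(0.83, array([355.5, 234.8,  16.7])), (0.71, array([471.9,  54.3, 159.7])), (0.34, array([ 471.9, -117. ,  204.7]))]
spool0 [(0.61, array([571.9, 269.7,  46.5])), (0.6, array([630.8, 275.7,  16.8])), (0.55, array([554.2, 251.5,  14.6]))]
tray_mouth [(0.71, array([ 473.7, -119.8,  205.9])), (0.63, array([474. ,  58.3, 154.7])), (0.58, array([356.5, 238.6,  16.8]))]
spool0 [(0.65, array([623.3, 293.2,  31. ])), (0.54, array([574.8, 268.9,  47. ])), (0.45, array([630.7, 270.2,  16. ])), (0.42, array([552.6, 251.9,  16.7])), (0.4, array([583.3, 263.9,  21. ]))]
```

View pics/after.png

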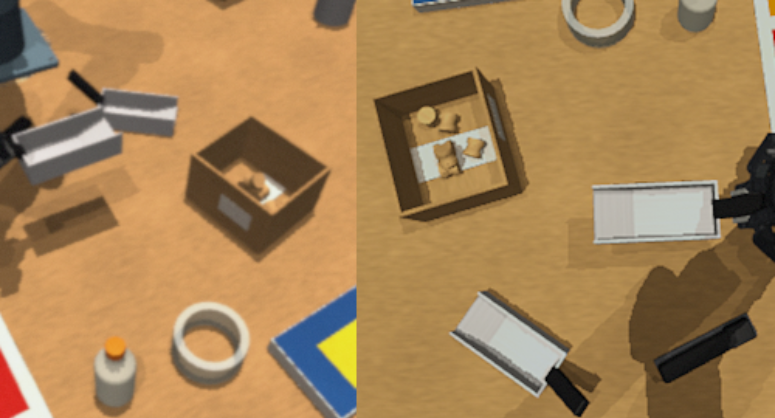

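The tray is empty at crop (655,212), the spools lie in the carton around (445,140), and none are on the bench. I'll set the tray down.

Run:
```python
from h import *
al,sgn=20,1; m0=np.array([470.5,55.3,0])
def go(z,rate):
    p,o=tcp_for(MO,m0+[0,0,z],91.5,0,al,sgn); robot.move_linear(p,rate=rate,rotation=o); return p,o
go(40,100); go(21,30); S()
for z in (20,19,18,17):
    p,o=go(z,15); robot.wait(.15)
    if S()['force'][2]>1.5: break
gripper_to(1.0); S()
zt=R.from_rotvec(o).apply([0,0,1])
robot.move_linear(list(np.array(p)-120*zt),rate=100); robot.wait(.3)
ims=[]
for c in ['scene','top']:
    f=imaging.grab_frame(c); ims.append(f['pixels'])
    for q in ['tray_mouth','tray_handle','tray','glue','tape']:
        print(q,[(round(d['score'],2),np.array(d['location'])) for d in nets.tip_of(f,q)])
cv2.imwrite('pics/end.png',cv2.resize(np.hstack([ims[0][50:320,210:480],ims[1][100:370,130:400]]),None,fx=1.45,fy=1.45))
S()
```

```text
t 39.95 p [ 474.7 -106.3   50.4] F [ 0.2  0.6 -2.6] gw 0.25 gf 59.15427088737488
t 40.35 p [ 474.8 -106.2   49.5] F [-0.1 -0.6 -1.2] gw 0.25 gf 59.1544908285141
t 40.75 p [ 474.7 -106.3   48.4] F [ 1.   0.3 -1.7] gw 0.25 gf 59.15414571762085
t 41.15 p [ 474.9 -106.4   47.7] F [-0.1 -1.5  4.3] gw 0.246 gf 59.67509686946869
t 41.79 p [ 474.7 -106.2   47.4] F [-1.   0.4  0.7] gw 0.996 gf 0.0
tray_mouth [(0.97, array([470.2,  55.6,  19.4])), (0.93, array([355.8, 232.9,  19.1]))]
tray_handle [(0.88, array([260. ,  93.1,  70.8])), (0.82, array([ 470.7, -118.5,   64.6])), (0.57, array([568. , 264.3,  44.8]))]
tray [(0.87, array([314.5, 175. ,   3.6])), (0.75, array([471.5, -10.3,   0.8]))]
glue [(0.67, array([774.8, -82.1,  -3.5])), (0.4, array([549.3, 252.8,  17. ]))]
tape [(0.64, array([774.9,  59.6,  -3.1]))]
tray_mouth [(0.93, array([355.2, 238.5,  23.5])), (0.62, array([474.2,  54.5,  19.7])), (0.57, array([473.5, -17. ,   3.2]))]
tray_handle [(0.96, array([ 471.4, -120.8,   68.7])), (0.94, array([255.4,  89.4,  71.1])), (0.58, array([631.1, 270.1,  15.4]))]
tray [(0.89, array([319.2, 175.9,   1.8])), (0.65, array([473. , -18.6,  -0.8]))]
glue [(0.62, array([768.8, -80.1,  -0.2])), (0.55, array([632.4, 270.3,  17.6]))]
tape [(0.62, array([775.8,  60.5,   1.3]))]
t 44.04 p [ 475.8 -147.3  160.2] F [ 0.4 -1.   0.6] gw 1.001 gf 0.0
```

View pics/end.png

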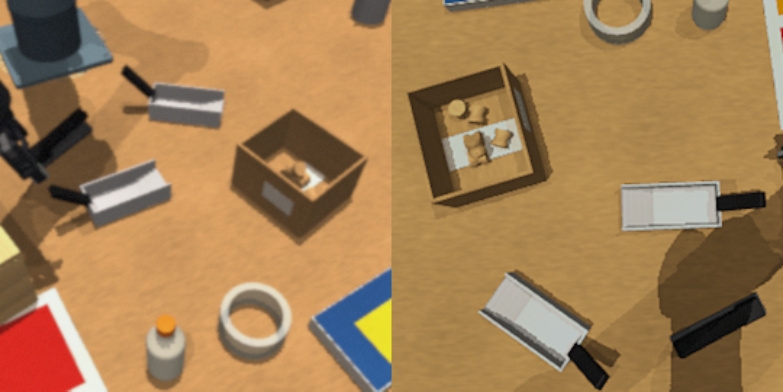

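The empty tray stands flat and released at crop (670,205), well clear of the carton that holds the spools at (478,135). The glue and tape have not moved, so I'll hand it in.

```bash
python3 -c "
from h import *
print(order.hand_in())"
```

```text
the job is handed in; nothing more can be done
None
```

Handed in at about 44 s with no verdict returned: the last pictures show the empty tray upright on the bench clear of the carton and glue and tape in place; the tray is empty and no spools lie on the bench, but overlap in the carton kept me from counting all six there.

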